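Open the clamshell test fixture

TASK

The test of the moulded housing is finished: open the clamshell test fixture so that the part can be taken out later. With the fingertips, gently press the red release tab down until the spring-loaded clear lid pops up, then push the lid over until it lies fully back against its stops, and leave it. Grasp nothing; the housing stays in its nest and everything else on the table where it is.

Things in the scene. Friction and masses are not known exactly. Their poses are not given: they have to be found in the camera images.
- test_fixture: clamshell test fixture, fixed on the table: grey box 146 mm deep (x), 120 mm wide (y), 40 mm high, with an aluminium nest plate (top at 52 mm). Origin on the table below the middle of the nest; x points from the red tab (front) to the lid hinge (rear), z up. The box reaches from x = -58 to +88 mm; two stop posts 97 mm high stand behind the hinge at x = +76 mm, y = +-30 mm
- release_tab (a joint): red release tab with a steel hook at the middle of the fixture's front: 0 at rest, grows as it is pressed down, end stop at 0.32 rad. Pivot at x = -67 mm, z = 34 mm of the fixture. The hook frees the lid at about 0.2 rad (tab some 9 mm down); a spring returns the tab. 45 mm from the pivot it takes about 2.5 N to start and 6 N at the end stop
- release_tab_pad (a point): where to press the red tab: on its top face, 45 mm in front of the pivot, at rest 49 mm above the table. The tab is 32 mm wide and about 48 mm long, 5 mm thick, and reaches 13 mm farther to the front than this point. The end stop lies about 14 mm below the rest height
- nest_lid (a joint): hinged lid, clear window in an aluminium frame, 108 mm wide, 8 mm thick. 0: shut, latched (top at 68 mm). Once released a spring lifts it to 0.94 rad in about 0.6 s and it stays there, lip some 100 mm above the hinge. Pushed past upright (1.57) it sinks by its weight on to the stops at 1.92 and stays; let go earlier it sinks back to 0.94. 0.15 kg, damped; 1 to 3 N at the lip moves it
- nest_lid_lip (a point): middle of the round white nylon bead (7 mm thick, 33 mm long, slippery) on the end of the lid's lip, 125 mm from the hinge axis; moves with the lid. The lip is 28 mm wide, 6 mm thick and stands 15 mm out of the middle of the lid's front bar; the fingers can push there
- nest_lid_hinge (a point): middle of the lid's hinge axis, 64 mm above the table, 58 mm behind the fixture's origin; the axis runs along the fixture's y
- tested_housing: black moulded housing 40x63x16 mm, loose in the 12 mm deep pocket of the nest under the lid, its underside 40 mm above the table; origin in the middle of its underside
- spare_housing_a: loose white moulded housing, 40x63x16 mm, behind the fixture; origin in the middle of its underside
- spare_housing_b: loose white moulded housing, 40x63x16 mm, behind the fixture; origin in the middle of its underside
- torque_meter: loose grey torque meter, 66x118x37 mm, to the right; origin in the middle of its underside
- tape_roll: loose roll of beige tape, 62x66x19 mm, to the right; origin in the middle of its underside
- side_cutters: loose side cutters with red handles, 47x131x12 mm, to the left; origin in the middle of its underside
- tweezers: loose steel tweezers, 14x122x9 mm, in front of the fixture; origin in the middle of its underside

How it is judged (in metres and radians):
On the way, in this order (a step that is already met when the one before it is completed fails the run):
1. the release tab is pressed down with the fingers (value of joint release_tab above 0.1 rad and value of joint nest_lid below 0.5 rad and contact force between the fingers and test_fixture above 0.5 N), for 0.02 s.
2. the lid has sprung up and stands ajar on its spring (value of joint nest_lid between 0.8 and 1.3 rad), for 0.1 s.
3. the lid is pushed fully back (value of joint nest_lid above 1.82 rad), for 0.2 s.
At the end, for the whole second after the job is handed in: The lid rests on its stops (joint above 1.82 of 1.92 rad, at rest), the release tab has sprung back (below 0.05 rad), and the housing still lies flat in its nest (within 8 mm of the middle, not raised by more than 6 mm, tilted less than 0.12 rad) (value of joint nest_lid above 1.82 rad and not (velocity of joint nest_lid above 0.1 rad/s) and value of joint release_tab below 0.05 rad and z of tested_housing in the frame of test_fixture below 0.046 m and horizontal distance between tested_housing and test_fixture below 0.008 m and angle between tested_housing's own z axis and vertical below 0.12 rad and linear speed of tested_housing below 0.02 m/s); the robot touches nothing.
It fails at once if the housing is lifted or shifted out of its nest (more than 12 mm) (distance of tested_housing from where it was at the start of the episode above 0.012 m).
It fails at once if another loose thing on the table is moved by more than 15 mm (distance of any of spare_housing_a, spare_housing_b, torque_meter, tape_roll, side_cutters, tweezers from where it was at the start of the episode above 0.015 m).
It fails at once if the fingers press or grip the fixture, its tab or its lid with over 40 N (contact force between the fingers and test_fixture above 40 N).
It also fails if it takes over 35 s, if anything falls off the work surface, if the arm or the gripper's body presses on something with over 40 N, if the wrist force passes 120 N, or if a joint passes its speed limit or range.

ROBOT

A 6-joint arm with a two-finger parallel gripper is mounted at the origin on a cart in front of the work surface, level with it; the furniture and walls round the work are solid. World frame = base frame: x ahead of the robot, y to its left, z up, the work surface at z = 0. Lengths are in m, angles in degrees, forces in N, time in s.
With the tool pointing down it reaches from about 0.375 to 0.9 m from the base axis. Payload 3.1 kg.
Tool frame: the origin (TCP) lies on the centre line of the jaws, within the pads' length; the fingertips stand 25 mm ahead of it and the grasp point (between the pads) lies 6 mm ahead of it; z points along the fingers, y is the line along which they close (so a half turn about z gives the same grasp; the last joint's range is limited). The gripper opens to 87 mm and grips with 3 to 60 N. Pads are 19 mm wide; open, the fingers measure 117 mm over their backs; the gripper's body (75 mm by 190 mm) begins 51 mm behind the grasp point.
Start: joints at [56.809, 30.224, 82.088, -0, 67.689, -10.227], TCP at [0.244, 0.575, 0.219] pointing down, gripper open.
Joint ranges: [-176.69, 176.69], [-43.24, 126.21], [12.49, 139.97], [-82, 262], [0, 151.66], [-163.58, 163.58]. Speed limits (degrees/s): [159.86, 159.86, 180, 180, 180, 180].

INTERFACE

Orientations are given as a 3x3 rotation matrix whose columns are the frame's x, y, z axes.
In Python, from rig import read_state, capture, camera_params, hand_in gives the robot as it stands.
- The arm moves only by the tool apply_moves, never from a script. Its argument "rows" is a list of rows, each an object of numbers: "x", "y", "z": the shift along the tool's x, y, z in mm; "rx", "ry", "rz": the turn, a rotation vector about the tool's x, y, z in units of 6 degrees (1.0 is 6 degrees); "claw": the closure in counts, from 0 (fully open) to 255 (shut). A call has 1 to 10 rows; each row is the pose to reach, as a shift and turn from the pose commanded when the call began, along the tool's axes at that moment; what a row does not reach only later rows make up. A row lasts 1/8 s, in which the tool goes at most 62.5 mm and 10.7 degrees, less where a joint would pass 70% of its speed; a pose out of reach is approached as far as the arm can. A call with a gripper value outside its range is refused whole. The fingers move at their own pace and stop on an object; the grip force is fixed at half the most. Time passes only in rows, so rows that repeat a pose let the fingers close. It gives the time, the measured TCP pose, the force, the opening and the grip force at its end, in the units of the state.
- read_state(): the state, without advancing time (a new reading comes with each control period).
- capture(name): name is "scene" or "top"; returns (picture, depth): 420x560x3 uint8, red, green, blue; 420x560 float32, m along the optical axis (not along the pixel's ray), 0 where there is no reading.
- camera_params(name): a dict with "fx", "fy", "cx", "cy" (pixels), "D" ([k1, k2, p1, p2, k3] as OpenCV has them; the pictures are not rectified), "xyz" and "orientation" of the camera in the world. Camera axes: x right, y up, looking along -z (the intrinsics and any distortion apply to the point x, -y, -z); pixel columns grow to the right and rows downward; lengths in m; the calibration is good to about 2 mm. A picture is of the moment at which its call begins. camera_params takes no time and is no camera call.
- hand_in(): hands the job in; it is judged then, once.
The state is a dict: "time_s": time; "joint_positions": joint angles; "qvel": joint speeds; "tau": joint torques, N m; "position": TCP position; "tcp_rot": TCP orientation; "force": force on the tool from outside, world axes, zero at the start; "moment": the same for the moment, N m; "opening": opening from 0.0 (shut) to 1.0 (fully open); "grasp_force": force on a finger pad.
Only numpy, scipy, OpenCV 4.12 (cv2) and the standard library are available. Lean on these libraries where they do the work, as an engineer would, in place of code of your own. Each camera call takes 0.05 s, during which the arm holds its last target. There are 200 camera calls.

## Working session

There is one attempt and no reset: what is moved stays moved. The work goes in short steps, Python scripts to look and compute and a tool call to move; the robot and the scene stay as the last step left them, time stands still between calls to the robot, and variables do not carry over. Pictures are saved under pics/ and viewed, at most 13 in all, crops included, and the job is handed in when it is done.

Besides the shell and the picture viewer there is one more tool, called after "Request:" by a JSON object that holds its "api" and its "payload", one argument or row to a line. apply_moves: Moves the arm, as the interface text tells. Its arguments: {"type":"object","properties":{"rows":{"type":"array"}},"required":["rows"]}

```bash
mkdir -p pics; python3 - <<'E'
from rig import *
import cv2,numpy as np
s=read_state();print(s)
for n in("scene","top"):
    p,d=capture(n);np.savez(f"{n}.npz",p=p,d=d);cv2.imwrite(f"pics/{n}0.png",cv2.resize(p[:,:,::-1],(784,588)));print(camera_params(n))
E
```

```text
{'time_s': 0.0, 'joint_positions': array([ 5.68098218e+01,  3.02792970e+01,  8.21570526e+01, -2.15765244e-03,
        6.76888026e+01, -1.02264567e+01]), 'qvel': array([ 0.03613968, -0.00424876,  0.08016442,  0.04537507, -0.0452219 ,
        0.06369753]), 'tau': array([ 9.23877269e-04, -4.40032017e+01, -1.76599556e+01,  6.34270068e-02,
        5.80123113e-02, -1.58114563e-04]), 'position': array([0.24340178, 0.5748459 , 0.2183644 ]), 'tcp_rot': array([[-9.20757458e-01,  3.90133749e-01, -1.16658273e-03],
       [ 3.90135333e-01,  9.20755674e-01, -1.84703443e-03],
       [ 3.53547206e-04, -2.15579587e-03, -9.99997614e-01]]), 'force': array([-0.5731392 ,  0.26555778, -0.07226689]), 'moment': array([ 0.03715473, -0.01987965,  0.00679079]), 'grasp_force': 0.0, 'opening': 0.9949986757604167}
{'fx': 404.8884991158316, 'fy': 404.8884991158316, 'cx': 279.5010504485392, 'cy': 211.36981761149065, 'D': array([-0.04895223,  0.        ,  0.        ,  0.        ,  0.        ]), 'xyz': array([ 0.08304627, -0.58001168,  0.48932414]), 'orientation': array([[ 0.73914153,  0.3130932 , -0.59635765],
       [-0.67331121,  0.36704188, -0.6418195 ],
       [ 0.01793891,  0.87592974,  0.48210505]])}
{'fx': 436.0871413664369, 'fy': 436.0871413664369, 'cx': 282.1040134292868, 'cy': 206.03824340646094, 'D': array([0.03255438, 0.        , 0.        , 0.        , 0.        ]), 'xyz': array([ 0.39304732, -0.04587497,  0.90175972]), 'orientation': array([[ 0.04044085,  0.9735411 , -0.22490503],
       [-0.99917938,  0.03889428, -0.01130468],
       [-0.00225805,  0.22517764,  0.97431511]])}
```

View pics/top0.png

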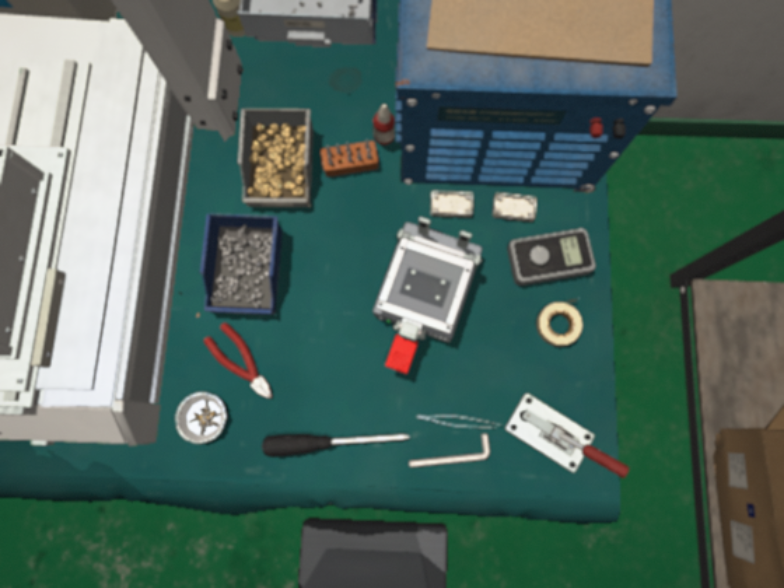

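View pics/scene0.png

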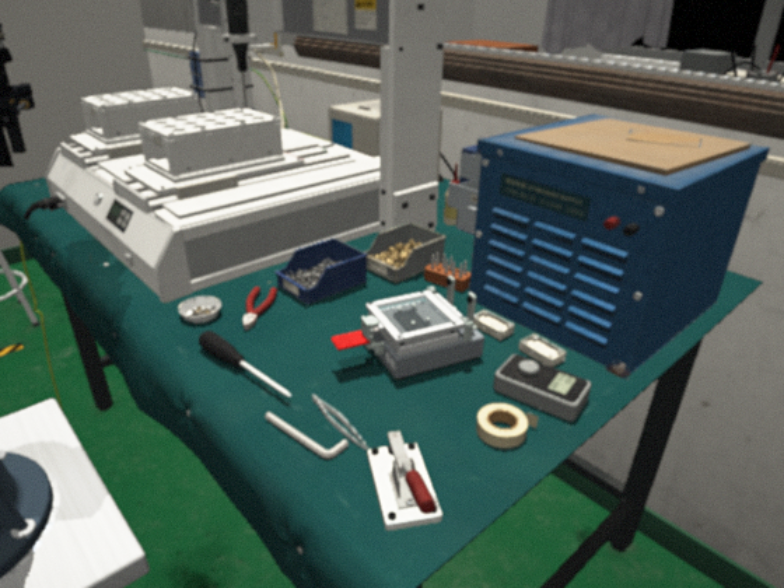

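The top picture (784 px scale) shows the fixture at about (427,285), the red tab at (401,354), and the stop posts at (424,222) and (465,236). The white spares are at (452,203) and (515,207), with the blue instrument behind them. I'll enlarge the fixture next.

```bash
cat > h.py <<'E'
import cv2,numpy as np
from rig import *
def ray(n,u,v):
    c=camera_params(n);K=np.array([[c['fx'],0,c['cx']],[0,c['fy'],c['cy']],[0,0,1]])
    q=cv2.undistortPoints(np.array([[[u,v]]],float),K,c['D'])[0,0]
    return np.array(c['xyz']),np.array(c['orientation'])@np.array([q[0],-q[1],-1])
def at_z(n,u,v,z):
    o,r=ray(n,u,v);return o+r*(z-o[2])/r[2]
def at_d(n,u,v,d):
    o,r=ray(n,u,v);return o+r*d
def proj(n,P):
    c=camera_params(n);K=np.array([[c['fx'],0,c['cx']],[0,c['fy'],c['cy']],[0,0,1]])
    R=np.array(c['orientation']);q=(np.atleast_2d(P)-c['xyz'])@R*[1,-1,-1]
    return cv2.projectPoints(q,np.zeros(3),np.zeros(3),K,c['D'])[0][:,0]
E
python3 - <<'E'
from h import *
z=np.load('top.npz');p,d=z['p'],z['d']
cv2.imwrite('pics/c1.png',cv2.resize(p[145:275,255:355,::-1],None,fx=6,fy=6,interpolation=cv2.INTER_CUBIC)[:600*2][0:780])
im=cv2.resize(p[150:270,255:355,::-1],None,fx=5,fy=5,interpolation=cv2.INTER_CUBIC);cv2.imwrite('pics/c1.png',im)
for n in('top','scene'):
    z=np.load(n+'.npz');p,d=z['p'].astype(int),z['d']
    m=(p[...,0]>150)&(p[...,1]<60)&(p[...,2]<60)
    k,l,st,ce=cv2.connectedComponentsWithStats(m.astype(np.uint8))
    for i in range(1,k):
        if st[i,4]>60:
            v,u=np.where(l==i);P=np.array([at_d(n,a,b,d[b,a]) for a,b in zip(u,v)]);print(n,st[i],ce[i],np.median(P,0),at_z(n,*ce[i],.049), cv2.minAreaRect(np.array([at_z(n,a,b,.049)[:2] for a,b in zip(u,v)],np.float32)))
E
```

```text
top [277 242  21  24 230] [287.43478261 254.59130435] [ 0.49253017 -0.05038131  0.05010821] [ 0.49292354 -0.05034016  0.049     ] ((0.4961767792701721, -0.048651330173015594), (0.030649511143565178, 0.04418285936117172), 72.3296890258789)
scene [237 237  25  12 181] [248.92265193 242.94475138] [ 0.49413492 -0.05044987  0.04934939] [ 0.49485424 -0.05011558  0.049     ] ((0.4958149790763855, -0.049622245132923126), (0.03143312409520149, 0.044890373945236206), 72.19418334960938)
```

View pics/c1.png

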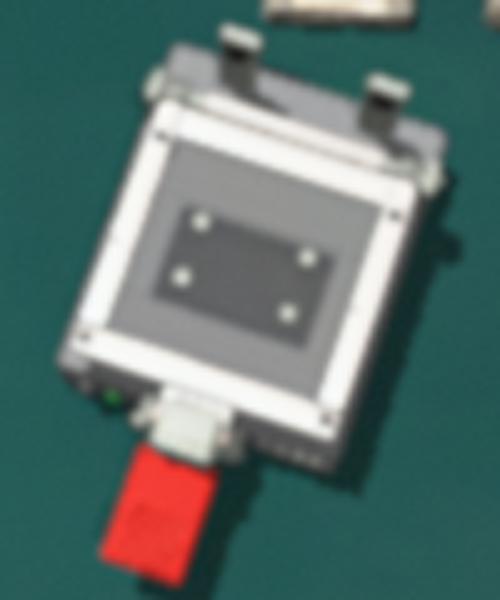

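The crop shows the post tops at (240,33) and (390,84), the lid's lip and bead at about (185,455), and the red tab's front edge running from (103,555) to (180,583). I'll fit the fixture pose from these and check it in both cameras.

```bash
cat >> h.py <<'E'
E
python3 - <<'E'
from h import *
c=lambda x,y:(255+x/5,150+y/5)
A=at_z('top',*c(240,33),.097);B=at_z('top',*c(388,84),.097)
d=(A-B)[:2];print('posts',A,B,np.linalg.norm(d),np.degrees(np.arctan2(-d[0],d[1])))
F=(at_z('top',*c(103,555),.049)+at_z('top',*c(180,583),.049))/2;print('front',F)
L=at_z('top',*c(160,130),.068),at_z('top',*c(395,213),.068),at_z('top',*c(327,417),.068),at_z('top',*c(85,335),.068)
print(L,[np.linalg.norm(L[i]-L[i-1]) for i in range(4)],'mean',np.mean(L,0))
M=((A+B)/2)[:2];x=M-F[:2];print('len M-F (0.201)',np.linalg.norm(x),np.degrees(np.arctan2(x[1],x[0])))
for yaw in(np.arctan2(x[1],x[0]),):
    ex=np.array([np.cos(yaw),np.sin(yaw)]);print('origin from M',M-.076*ex,'F',F[:2]+.125*ex)
    O=(M-.076*ex+F[:2]+.125*ex)/2;ey=np.array([-ex[1],ex[0]])
    W=lambda a,b,z:[*(O+a*ex+b*ey),z]
    print('O',O,'yaw',np.degrees(yaw),'pad',W(-.112,0,.049),'lip',W(-.067,0,.064),'hinge',W(.058,0,.064))
    P=[W(.076,.03,.097),W(.076,-.03,.097),W(-.125,.016,.049),W(-.125,-.016,.049),W(-.058,.06,.04),W(-.058,-.06,.04),W(.088,-.06,.04),W(.088,.06,.04)]
    im=np.zeros(0)
    outs=[]
    for n in('top','scene'):
        p=np.load(n+'.npz')['p'][:,:,::-1];k=5;q=proj(n,P);o=q.mean(0).astype(int)-[40,60 if n=='top' else 50]
        if n=='top':o=np.array([255,145])
        cr=cv2.resize(p[o[1]:o[1]+118,o[0]:o[0]+(80 if 0 else 78)],None,fx=k,fy=k,interpolation=cv2.INTER_CUBIC)
        cr=cv2.resize(p[o[1]:o[1]+118,o[0]:o[0]+100],None,fx=4,fy=4,interpolation=cv2.INTER_CUBIC)
        for a in q:cv2.drawMarker(cr,tuple(int(t) for t in (a-o)*4+2),(255,0,255),0,10,1)
        outs.append(cr)
    cv2.imwrite('pics/ov.png',np.hstack(outs))
E
```

```text
posts [ 0.67898588 -0.07313449  0.097     ] [ 0.66046637 -0.13089     0.097     ] 0.06065205454538346 -17.778630624611615
front [ 0.4747026  -0.04294953  0.049     ]
(array([ 0.64731207, -0.04346868,  0.068     ]), array([ 0.61681458, -0.13750557,  0.068     ]), array([ 0.53421837, -0.11236983,  0.068     ]), array([ 0.56278819, -0.01739144,  0.068     ])) [np.float64(0.08845512850982852), np.float64(0.09885864921072748), np.float64(0.08633619979062433), np.float64(0.0991823016602506)] mean [ 0.5902833  -0.07768388  0.068     ]
len M-F (0.201) 0.2037708984994392 -16.848892405296045
origin from M [ 0.59698861 -0.07998375] F [ 0.59433666 -0.07918061]
O [ 0.59566264 -0.07958218] yaw -16.848892405296045 pad [np.float64(0.4884705157595383), np.float64(-0.04711913455941996), 0.049] lip [np.float64(0.5315387786425609), np.float64(-0.06016232175576337), 0.064] hinge [np.float64(0.6511728422065126), np.float64(-0.09639339730116175), 0.064]
```

View pics/ov.png

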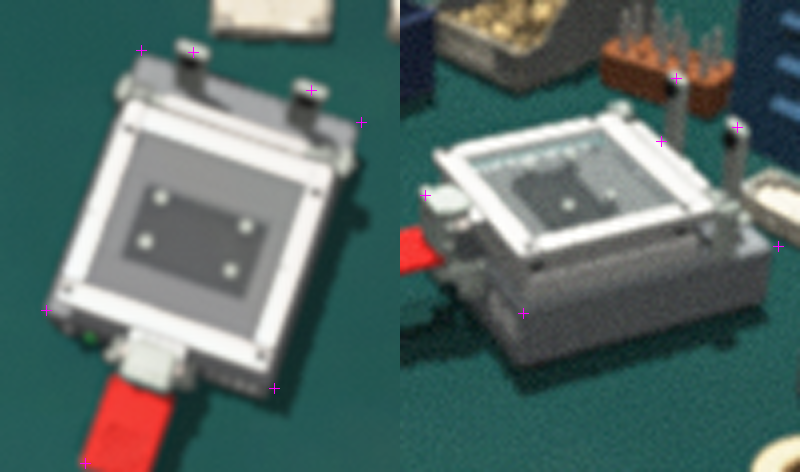

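The projected fixture points land on the image in both cameras to within about 2 mm. Fixture origin is about (0.595,-0.080) with yaw about -17.3°. Next I'll check obstacle heights along the path and behind the fixture, then compute the move targets.

```bash
python3 - <<'E'
from h import *
P=[]
for n in('top','scene'):
    d=np.load(n+'.npz')['d']
    v,u=np.mgrid[0:420:2,0:560:2];v=v.ravel();u=u.ravel();k=d[v,u]>0;u=u[k];v=v[k]
    c=camera_params(n);K=np.array([[c['fx'],0,c['cx']],[0,c['fy'],c['cy']],[0,0,1]])
    q=cv2.undistortPoints(np.stack([u,v],1).astype(float)[:,None],K,c['D'])[:,0]
    P.append(np.array(c['xyz'])+(np.c_[q[:,0],-q[:,1],-np.ones(len(q))]@np.array(c['orientation']).T)*d[v,u][:,None])
for i,p in enumerate(P):
    print(i)
    for x in np.arange(.15,.95,.08):
        print('%.2f'%x,' '.join('%4d'%(1000*p[k,2].max()) if (k:=(abs(p[:,0]-x)<.04)&(abs(p[:,1]-y)<.04)).any() else '   .' for y in np.arange(.7,-.4,-.08)))
b=P[0];k=(b[:,2]>.15)&(b[:,1]<.0)&(b[:,1]>-.3)&(b[:,0]>.6)&(b[:,0]<1.0);print('blue min x',b[k,0].min(),b[k,2].max(), np.percentile(b[k,0],2))
s=read_state();R=s['tcp_rot'];p=s['position']
yaw=np.radians(-17.3);ex=np.array([np.cos(yaw),np.sin(yaw),0]);ey=np.array([-ex[1],ex[0],0]);O=np.array([.5953,-.0795,0])
T=np.c_[-ex,ey,[0,0,-1.]]
from scipy.spatial.transform import Rotation as Ro
print('rv/6',np.degrees(Ro.from_matrix(R.T@T).as_rotvec())/6)
for nm,g in(('abovepad',O-.112*ex+[0,0,.049+.03+.025]),('up',p+[0,0,.08])):print(nm,g,(R.T@(g-p))*1000)
E
```

```text
0
0.15 -791 -789 -786 -786 -789 -789 -791 -316 -318 -330 -351 -689 -789 -787
0.23    .    .    .    .    .  -62  -44  -52    .    .    .    .  -95    .
0.31    .    .    3    5    4    3    3    4    4    4    8    3    8   78
0.39    .    .    3  162  175  137   19   33   30   22   14   15   67   83
0.47    .    .    .  174  213  146   19   15    4   54   52    8   15    6
0.55    .    .    .    .  236  145   44   45    5   77   76    6   23   24
0.63    .    .    .    .  260  146   60   61    4   72  100   73   40   32
0.71    .    .    .  176  261  146   60   60    5   42   98   28  234  233
0.79    .    .  150  161  160  146  325   61   50  294  298  299  302  302
0.87    .    .  150  159  160  302  326   61    5  291  298  299  303  302
1
0.15    .    .    .    .    .    .    .    2    2    2    2    2    .    .
0.23 -796  268  408  335 -794  -63  -45  -48    .    .    .    .    .    .
0.31    2  362  440    2    1    0    0    1    3    2   11    1   10   79
0.39  143  139  172  173  172  143   18   30   28   18   15   18   67   81
0.47  172  143  260  260  260  144   17   13    1   51   50    2   15    2
0.55  142 -797  260  260  259  144   41   48    1   74   74   28   22   21
0.63    .    .  260  259  259  144   59   59    1   70   97   70   38   31
0.71  463  464  464  259  259  143   58   59    3    1   97   29  234  230
0.79  403  463  159  159  159  144   98   58   51  289  294  297  300  300
0.87  397  463  465  467  468  470  471   59    2  288  295  298  300  301
blue min x 0.7441110673123967 0.3032671763207616 0.7600986089164962
rv/6 [-0.01800113 -0.00416214 -0.94404918]
abovepad [ 0.48836679 -0.04619401  0.104     ] [-467.87743857 -476.11411206  115.22037794]
up [0.24345043 0.57491901 0.2984739 ] [ 2.73635936e-02 -1.52282433e-01 -7.99998504e+01]
```

Request:
{"api": "apply_moves", "payload": {
  "rows": [
    {"z": -40,"claw": 255},
    {"z": -80,"claw": 255},
    {"x": -40,"y": -40,"z": -80,"rz": -0.3,"claw": 255},
    {"x": -80,"y": -80,"z": -80,"rz": -0.6,"claw": 255},
    {"x": -120,"y": -120,"z": -80,"rz": -0.94,"claw": 255},
    {"x": -160,"y": -162,"z": -80,"rz": -0.94,"claw": 255},
    {"x": -200,"y": -203,"z": -80,"rz": -0.94,"claw": 255},
    {"x": -240,"y": -244,"z": -80,"rz": -0.94,"claw": 255},
    {"x": -280,"y": -285,"z": -80,"rz": -0.94,"claw": 255},
    {"x": -320,"y": -325,"z": -80,"rz": -0.94,"claw": 255}
  ]
}}

```text
validation failed for argument at $.ro...
```

```bash
cat >> h.py <<'E'
from scipy.spatial.transform import Rotation as Ro
yaw=np.radians(-17.3);ex=np.array([np.cos(yaw),np.sin(yaw),0]);ey=np.array([-ex[1],ex[0],0]);O=np.array([.5953,-.0795,0])
T=np.c_[-ex,ey,[0,0,-1.]]
def go(x,y,tipz):
    s=read_state();R=s['tcp_rot'];p=s['position'];f=np.c_[ex,ey,[0,0,1]].T
    print('t',s['time_s'],'F',s['force'].round(2),'fix-frame tip',(f@(p-O)*1000-[0,0,25]).round(1),'open',s['opening'])
    g=O+x*ex+y*ey+[0,0,tipz+.025];print('move',(R.T@(g-p)*1000).round(1),'rot/6',(np.degrees(Ro.from_matrix(R.T@T).as_rotvec())/6).round(3))
E
python3 -c "
from h import *
go(-.112,0,.09)"
```

```text
t 0.1 F [ 0.15 -0.15  0.6 ] fix-frame tip [-530.5  520.2  193.5] open 0.9984395634740671
move [-467.9 -476.1  104.2] rot/6 [-0.018 -0.004 -0.944]
```

Request:
{"api": "apply_moves", "payload": {
  "rows": [
    {"x": 0,"y": 0,"z": -40,"rx": 0,"ry": 0,"rz": 0,"claw": 255},
    {"x": 0,"y": 0,"z": -80,"rx": 0,"ry": 0,"rz": 0,"claw": 255},
    {"x": -40,"y": -40,"z": -80,"rx": 0,"ry": 0,"rz": -0.3,"claw": 255},
    {"x": -80,"y": -80,"z": -80,"rx": 0,"ry": 0,"rz": -0.6,"claw": 255},
    {"x": -120,"y": -120,"z": -80,"rx": 0,"ry": 0,"rz": -0.94,"claw": 255},
    {"x": -160,"y": -162,"z": -80,"rx": 0,"ry": 0,"rz": -0.94,"claw": 255},
    {"x": -200,"y": -203,"z": -80,"rx": 0,"ry": 0,"rz": -0.94,"claw": 255},
    {"x": -240,"y": -244,"z": -80,"rx": 0,"ry": 0,"rz": -0.94,"claw": 255},
    {"x": -280,"y": -285,"z": -80,"rx": 0,"ry": 0,"rz": -0.94,"claw": 255},
    {"x": -320,"y": -325,"z": -80,"rx": 0,"ry": 0,"rz": -0.94,"claw": 255}
  ]
}}

```text
time_s: 1.35
position: [0.4118, 0.1496, 0.2992]
tcp_rot: [[-0.955, 0.298, -0.0], [0.298, 0.955, 0.0], [0.0, 0.0, -1.0]]
force: [0.8, 0.3, 1.0]
opening: 0.014
grasp_force: 0.0
```

```bash
python3 -c "
from h import *
go(-.112,0,.08)"
```

```text
t 1.35 F [0.83 0.26 1.02] fix-frame tip [-243.4  164.2  274.2] open 0.013554695847266112
move [-131.5 -164.1  194.2] rot/6 [ 0.    -0.002 -0.004]
```

Request:
{"api": "apply_moves", "payload": {
  "rows": [
    {"x": -33,"y": -41,"z": 0,"rx": 0,"ry": 0,"rz": 0,"claw": 255},
    {"x": -66,"y": -82,"z": 10,"rx": 0,"ry": 0,"rz": 0,"claw": 255},
    {"x": -99,"y": -123,"z": 45,"rx": 0,"ry": 0,"rz": 0,"claw": 255},
    {"x": -120,"y": -150,"z": 85,"rx": 0,"ry": 0,"rz": 0,"claw": 255},
    {"x": -131,"y": -164,"z": 125,"rx": 0,"ry": 0,"rz": 0,"claw": 255},
    {"x": -131,"y": -164,"z": 160,"rx": 0,"ry": 0,"rz": 0,"claw": 255},
    {"x": -131,"y": -164,"z": 185,"rx": 0,"ry": 0,"rz": 0,"claw": 255},
    {"x": -131,"y": -164,"z": 194,"rx": 0,"ry": 0,"rz": 0,"claw": 255},
    {"x": -131,"y": -164,"z": 194,"rx": 0,"ry": 0,"rz": 0,"claw": 255}
  ]
}}

```text
time_s: 2.48
position: [0.4877, -0.0441, 0.1051]
tcp_rot: [[-0.955, 0.298, -0.001], [0.298, 0.955, 0.0], [0.001, 0.0, -1.0]]
force: [1.3, -0.3, 1.1]
opening: 0.005
grasp_force: 0.0
```

```bash
python3 - <<'E'
from h import *
go(-.112,0,.049)
p,d=capture('scene');cv2.imwrite('pics/s1.png',cv2.resize(p[110:310,150:400,::-1],None,fx=3,fy=3,interpolation=cv2.INTER_CUBIC))
E
```

```text
t 2.475 F [ 1.27 -0.29  1.05] fix-frame tip [-113.3    1.8   80.1] open 0.005003796622576976
move [-1.3 -1.8 31.1] rot/6 [ 0.    -0.009 -0.003]
```

View pics/s1.png

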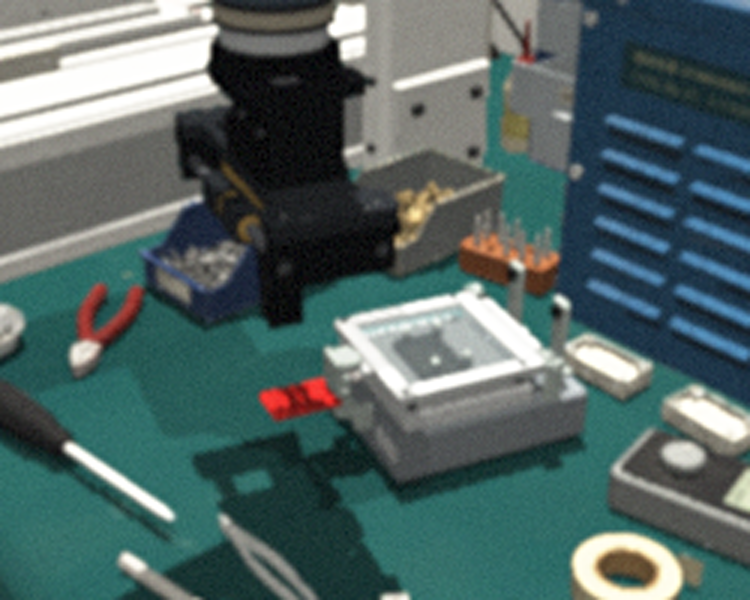

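The fingertip shows at crop (285,318) and the red tab at (300,398). The gap looks bigger than 31 mm, so I'll check it with projection and depth before pressing.

```bash
python3 - <<'E'
from h import *
p,d=capture('scene')
s=read_state();tip=s['position']+s['tcp_rot'][:,2]*.025
print('tip',tip,proj('scene',tip),'pad',proj('scene',O-.112*ex+[0,0,.049]))
for u,v in((245,205),(245,212),(245,215),(241,210),(249,210),(250,243)):print(u,v,at_d('scene',u,v,d[v,u]).round(4))
p,d=capture('top');print('top',proj('top',tip))
E
```

```text
tip [ 0.48860955 -0.04430592  0.08116984] [[244.20117441 228.9080386 ]] pad [[245.09651042 243.29635836]]
245 205 [ 0.4356 -0.1182  0.1816]
245 212 [ 0.4849 -0.0532  0.1236]
245 215 [ 0.4852 -0.0525  0.1168]
241 210 [ 0.4771 -0.0514  0.1299]
249 210 [ 0.4946 -0.053   0.1243]
250 243 [ 0.4956 -0.0526  0.0498]
top [[284.30907377 254.7559214 ]]
```

```bash
python3 - <<'E'
from h import *
p,d=capture('scene')
for v in range(208,246,2):print(v,[ (tuple(p[v,u]),at_d('scene',u,v,d[v,u])[2].round(3)) for u in (238,242,246,250)])
cv2.imwrite('pics/s2.png',cv2.resize(p[190:260,200:300,::-1],None,fx=8,fy=8,interpolation=cv2.INTER_CUBIC))
E
```

```text
208 [((np.uint8(15), np.uint8(15), np.uint8(17)), np.float64(0.127)), ((np.uint8(12), np.uint8(10), np.uint8(15)), np.float64(0.133)), ((np.uint8(8), np.uint8(4), np.uint8(12)), np.float64(0.131)), ((np.uint8(20), np.uint8(22), np.uint8(25)), np.float64(0.129))]
210 [((np.uint8(16), np.uint8(18), np.uint8(21)), np.float64(0.122)), ((np.uint8(18), np.uint8(18), np.uint8(17)), np.float64(0.129)), ((np.uint8(16), np.uint8(17), np.uint8(17)), np.float64(0.128)), ((np.uint8(18), np.uint8(25), np.uint8(26)), np.float64(0.126))]
212 [((np.uint8(10), np.uint8(10), np.uint8(12)), np.float64(0.119)), ((np.uint8(7), np.uint8(8), np.uint8(11)), np.float64(0.125)), ((np.uint8(20), np.uint8(18), np.uint8(19)), np.float64(0.123)), ((np.uint8(14), np.uint8(22), np.uint8(22)), np.float64(0.121))]
214 [((np.uint8(18), np.uint8(27), np.uint8(28)), np.float64(0.115)), ((np.uint8(0), np.uint8(2), np.uint8(2)), np.float64(0.12)), ((np.uint8(9), np.uint8(9), np.uint8(11)), np.float64(0.118)), ((np.uint8(16), np.uint8(24), np.uint8(22)), np.float64(0.117))]
216 [((np.uint8(41), np.uint8(91), np.uint8(86)), 
[... 3246 characters left out ...]
np.uint8(48)), np.float64(0.048)), ((np.uint8(104), np.uint8(20), np.uint8(17)), np.float64(0.049)), ((np.uint8(126), np.uint8(21), np.uint8(20)), np.float64(0.05))]
242 [((np.uint8(253), np.uint8(56), np.uint8(51)), np.float64(0.051)), ((np.uint8(239), np.uint8(50), np.uint8(47)), np.float64(0.049)), ((np.uint8(148), np.uint8(31), np.uint8(33)), np.float64(0.05)), ((np.uint8(181), np.uint8(33), np.uint8(29)), np.float64(0.051))]
244 [((np.uint8(221), np.uint8(59), np.uint8(56)), np.float64(0.048)), ((np.uint8(235), np.uint8(47), np.uint8(39)), np.float64(0.051)), ((np.uint8(203), np.uint8(38), np.uint8(35)), np.float64(0.05)), ((np.uint8(111), np.uint8(22), np.uint8(18)), np.float64(0.05))]
```

View pics/s2.png

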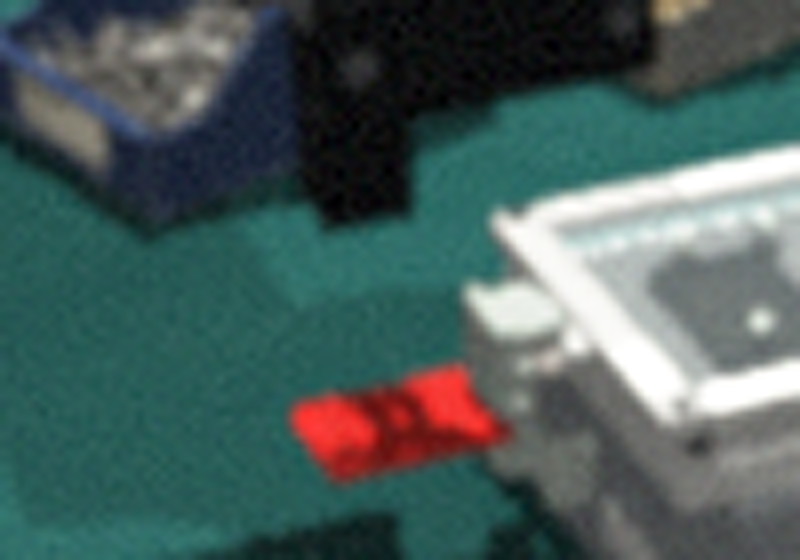

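The picture and depth put the visible fingertip at about 0.112 m, roughly 30 mm higher than the stated 0.080 m. That could be a real offset, so I'll go down in small steps watching the force and check again from close by.

Request:
{"api": "apply_moves", "payload": {
  "rows": [
    {"x": -1,"y": -2,"z": 8,"rx": 0,"ry": 0,"rz": 0,"claw": 255},
    {"x": -1,"y": -2,"z": 16,"rx": 0,"ry": 0,"rz": 0,"claw": 255},
    {"x": -1,"y": -2,"z": 22,"rx": 0,"ry": 0,"rz": 0,"claw": 255},
    {"x": -1,"y": -2,"z": 24,"rx": 0,"ry": 0,"rz": 0,"claw": 255},
    {"x": -1,"y": -2,"z": 24,"rx": 0,"ry": 0,"rz": 0,"claw": 255}
  ]
}}

```text
time_s: 3.3
position: [0.4881, -0.0464, 0.0811]
tcp_rot: [[-0.955, 0.298, -0.001], [0.298, 0.955, 0.0], [0.001, 0.0, -1.0]]
force: [-0.2, -0.4, -0.4]
opening: 0.005
grasp_force: 0.0
```

```bash
python3 - <<'E'
from h import *
go(-.112,0,.049)
p,d=capture('scene');t,dt=capture('top')
s=read_state();tip=s['position']+s['tcp_rot'][:,2]*.025
print('tip',tip,proj('scene',tip),proj('top',tip))
for v in range(218,246,2):print(v,[at_d('scene',u,v,d[v,u]).round(3).tolist() for u in (238,242,246,250)])
a=cv2.resize(p[180:260,200:300,::-1],None,fx=4,fy=4,interpolation=cv2.INTER_CUBIC);b=cv2.resize(t[190:270,240:340,::-1],None,fx=4,fy=4,interpolation=cv2.INTER_CUBIC)
cv2.imwrite('pics/s3.png',np.hstack([a,b]))
E
```

```text
t 3.3 F [-0.19 -0.38 -0.43] fix-frame tip [-112.2   -0.2   56.1] open 0.004543906258495302
move [-0.2  0.2  7.1] rot/6 [ 0.    -0.006 -0.004]
tip [ 0.48831492 -0.0464353   0.05637712] [[245.06308547 240.2044965 ]] [[285.36748614 256.44292492]]
218 [[0.479, -0.038, 0.106], [0.428, -0.119, 0.16], [0.436, -0.12, 0.158], [0.442, -0.123, 0.157]]
220 [[0.48, -0.036, 0.101], [0.429, -0.118, 0.156], [0.485, -0.056, 0.108], [0.493, -0.057, 0.105]]
222 [[0.48, -0.037, 0.097], [0.083, -0.58, 0.489], [0.485, -0.055, 0.103], [0.493, -0.058, 0.101]]
224 [[0.48, -0.036, 0.092], [0.478, -0.052, 0.1], [0.484, -0.056, 0.099], [0.493, -0.057, 0.096]]
226 [[0.481, -0.035, 0.086], [0.479, -0.051, 0.095], [0.486, -0.054, 0.093], [0.494, -0.056, 0.091]]
228 [[0.561, 0.075, -0.0], [0.478, -0.052, 0.091], [0.485, -0.055, 0.089], [0.493, -0.057, 0.087]]
230 [[0.556, 0.068, -0.0], [0.477, -0.052, 0.087], [0.569, 0.055, 0.001], [0.575, 0.048, 0.002]]
232 [[0.551, 0.062, -0.001], [0.558, 0.056, -0.001], [0.564, 0.049, -0.0], [0.57, 0.041, 0.001]]
234 [[0.546, 0.055, -0.001], [0.552, 0.048, 0.0], [0.559, 0.043, -0.001], [0.565, 0.036, 0.0]]
236 [[0.54, 0.047, -0.0], [0.546, 0.04, 0.001], [0.553, 0.035, 0.0], [0.559, 0.028, 0.001]]
238 [[0.535, 0.04, 0.0], [0.542, 0.036, -0.001], [0.547, 0.027, 0.001], [0.508, -0.037, 0.049]]
240 [[0.53, 0.034, -0.0], [0.49, -0.034, 0.05], [0.497, -0.038, 0.049], [0.501, -0.046, 0.051]]
242 [[0.48, -0.034, 0.05], [0.487, -0.038, 0.049], [0.492, -0.044, 0.05], [0.497, -0.051, 0.05]]
244 [[0.477, -0.039, 0.049], [0.481, -0.045, 0.05], [0.488, -0.05, 0.049], [0.492, -0.057, 0.051]]
```

View pics/s3.png

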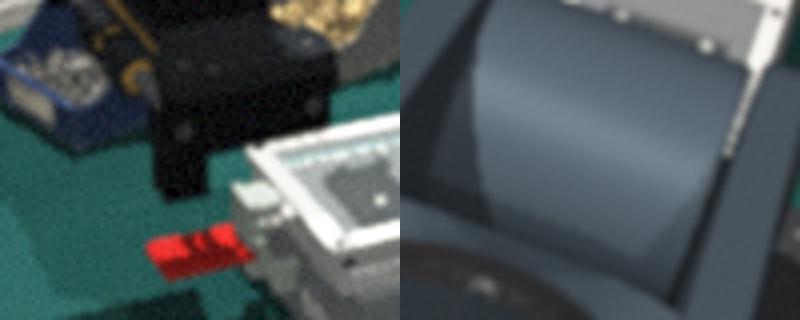

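The fingertip is at about 0.087 m by depth (state says 0.056), again +31 mm, while x and y match: the finger spans fixture x -122 to -102 mm, centred in y. So true tip height is state + 31 mm. I'll descend by that measure with force checks.

Request:
{"api": "apply_moves", "payload": {
  "rows": [
    {"x": 0,"y": 0,"z": 8,"rx": 0,"ry": 0,"rz": 0,"claw": 255},
    {"x": 0,"y": 0,"z": 16,"rx": 0,"ry": 0,"rz": 0,"claw": 255},
    {"x": 0,"y": 0,"z": 24,"rx": 0,"ry": 0,"rz": 0,"claw": 255},
    {"x": 0,"y": 0,"z": 30,"rx": 0,"ry": 0,"rz": 0,"claw": 255},
    {"x": 0,"y": 0,"z": 32,"rx": 0,"ry": 0,"rz": 0,"claw": 255},
    {"x": 0,"y": 0,"z": 32,"rx": 0,"ry": 0,"rz": 0,"claw": 255}
  ]
}}

```text
time_s: 4.15
position: [0.4882, -0.0464, 0.0492]
tcp_rot: [[-0.955, 0.298, -0.0], [0.298, 0.955, 0.0], [0.0, -0.0, -1.0]]
force: [-0.1, -0.2, -0.4]
opening: 0.007
grasp_force: 0.0
```

Request:
{"api": "apply_moves", "payload": {
  "rows": [
    {"x": 0,"y": 0,"z": 2,"rx": 0,"ry": 0,"rz": 0,"claw": 255},
    {"x": 0,"y": 0,"z": 4,"rx": 0,"ry": 0,"rz": 0,"claw": 255},
    {"x": 0,"y": 0,"z": 6,"rx": 0,"ry": 0,"rz": 0,"claw": 255},
    {"x": 0,"y": 0,"z": 8,"rx": 0,"ry": 0,"rz": 0,"claw": 255}
  ]
}}

```text
time_s: 4.65
position: [0.4871, -0.046, 0.0414]
tcp_rot: [[-0.955, 0.298, -0.002], [0.298, 0.955, 0.001], [0.002, -0.0, -1.0]]
force: [-2.8, 0.8, 4.4]
opening: 0.009
grasp_force: 2.7
```

Contact came where the camera predicted, with 4.4 N upward. I'll keep pressing slowly.

Request:
{"api": "apply_moves", "payload": {
  "rows": [
    {"x": 0,"y": 0,"z": 2,"rx": 0,"ry": 0,"rz": 0,"claw": 255},
    {"x": 0,"y": 0,"z": 4,"rx": 0,"ry": 0,"rz": 0,"claw": 255},
    {"x": 0,"y": 0,"z": 5,"rx": 0,"ry": 0,"rz": 0,"claw": 255}
  ]
}}

```text
time_s: 5.03
position: [0.4861, -0.0457, 0.0361]
tcp_rot: [[-0.955, 0.298, -0.004], [0.298, 0.955, 0.001], [0.005, -0.0, -1.0]]
force: [-4.8, 1.7, 7.0]
opening: 0.008
grasp_force: 3.7
```

Request:
{"api": "apply_moves", "payload": {
  "rows": [
    {"x": 0,"y": 0,"z": 2,"rx": 0,"ry": 0,"rz": 0,"claw": 255},
    {"x": 0,"y": 0,"z": 4,"rx": 0,"ry": 0,"rz": 0,"claw": 255},
    {"x": 0,"y": 0,"z": 4,"rx": 0,"ry": 0,"rz": 0,"claw": 255}
  ]
}}

```text
time_s: 5.4
position: [0.4859, -0.0456, 0.0337]
tcp_rot: [[-0.955, 0.297, -0.004], [0.297, 0.955, 0.001], [0.004, -0.0, -1.0]]
force: [-7.6, 1.2, 20.7]
opening: 0.004
grasp_force: 11.0
```

```bash
python3 - <<'E'
from h import *
go(-.112,0,.049)
p,d=capture('scene')
cv2.imwrite('pics/s4.png',cv2.resize(p[130:290,180:380,::-1],None,fx=3,fy=3,interpolation=cv2.INTER_CUBIC))
E
```

```text
t 5.4 F [-7.57  1.17 20.68] fix-frame tip [-114.5   -0.2    8.7] open 0.003960809524023829
move [ -2.4   0.2 -40.3] rot/6 [-0.001 -0.038  0.   ]
```

View pics/s4.png

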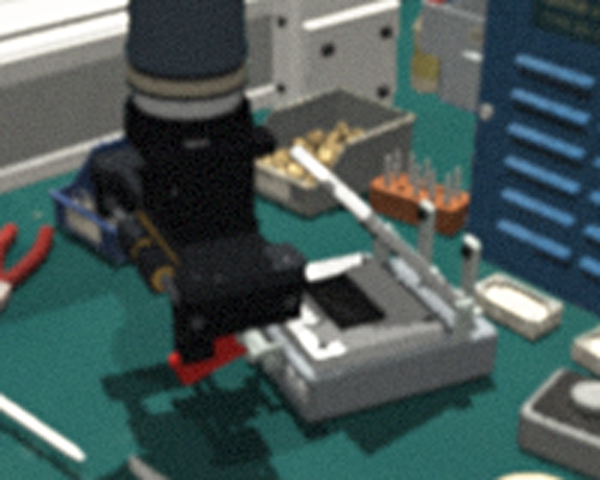

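The lid has popped up: its lip shows at crop (300,152), and the tab is at its stop at 20 N. I'll lift off straight up, then move to just in front of the lip at a true tip height of about 150 mm.

Request:
{"api": "apply_moves", "payload": {
  "rows": [
    {"x": 0,"y": 0,"z": -5,"rx": 0,"ry": 0,"rz": 0,"claw": 255},
    {"x": 0,"y": 0,"z": -15,"rx": 0,"ry": 0,"rz": 0,"claw": 255},
    {"x": 0,"y": 0,"z": -40,"rx": 0,"ry": 0,"rz": 0,"claw": 255},
    {"x": 0,"y": 0,"z": -75,"rx": 0,"ry": 0,"rz": 0,"claw": 255},
    {"x": 0,"y": 0,"z": -105,"rx": 0,"ry": 0,"rz": 0,"claw": 255},
    {"x": 0,"y": 0,"z": -113,"rx": 0,"ry": 0,"rz": 0,"claw": 255},
    {"x": 0,"y": 0,"z": -113,"rx": 0,"ry": 0,"rz": 0,"claw": 255}
  ]
}}

```text
time_s: 6.32
position: [0.4888, -0.0466, 0.1454]
tcp_rot: [[-0.955, 0.298, 0.002], [0.298, 0.955, -0.0], [-0.002, -0.0, -1.0]]
force: [0.3, 0.5, -0.7]
opening: 0.004
grasp_force: 0.0
```

```bash
python3 - <<'E'
from h import *
go(-.050,0,.119)
p,d=capture('scene')
B=O+(.058-.125*np.cos(.94))*ex+[0,0,.064+.125*np.sin(.94)]
s=read_state();tip=s['position']+[0,0,.006]
q=proj('scene',[B,tip]);print(q)
o=np.array([180,110]);cr=cv2.resize(p[110:290,180:380,::-1],None,fx=3,fy=3,interpolation=cv2.INTER_CUBIC)
for a in q:cv2.drawMarker(cr,tuple(int(t) for t in (a-o)*3+1),(255,0,255),0,12,1)
cv2.imwrite('pics/s5.png',cr)
E
```

```text
t 6.325 F [ 0.3   0.46 -0.73] fix-frame tip [-111.5   -0.3  120.4] open 0.00438645484351
move [-61.5   0.3   1.5] rot/6 [-0.     0.016 -0.005]
[[290.73247316 181.6958968 ]
 [243.77826148 197.23352589]]
```

View pics/s5.png

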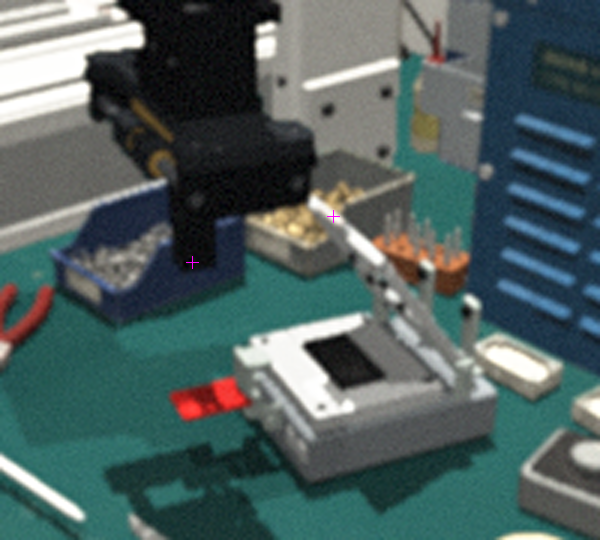

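The tip marker (193,262) sits on the visible fingertip. The lid bead is at (314,200), while the model predicted (333,216), so I'll measure it by depth.

```bash
python3 - <<'E'
from h import *
p,d=capture('scene');f=np.c_[ex,ey,[0,0,1]].T
for v in range(172,186,2):print(v,[(f@(at_d('scene',u,v,d[v,u])-O)*1000).round().astype(int).tolist() if p[v,u].min()>120 else 0 for u in range(280,300,2)])
E
```

```text
172 [0, 0, 0, 0, 0, 0, 0, 0, 0, 0]
174 [0, 0, [128, 322, 27], 0, 0, 0, 0, 0, 0, 0]
176 [0, 0, [-7, 47, 156], [130, 314, 24], 0, 0, 0, 0, [153, 297, 27], [125, 232, 58]]
178 [0, [-77, -87, 219], [-10, 40, 155], [-20, 13, 168], [128, 297, 25], [136, 299, 23], 0, 0, 0, 0]
180 [0, 0, [-13, 35, 154], [-21, 10, 165], [-20, 4, 168], [-17, 2, 168], [134, 283, 24], 0, 0, 0]
182 [[102, 294, 19], [106, 289, 20], 0, 0, [-20, 2, 164], [-20, -5, 167], [-17, -8, 168], [112, 229, 44], 0, 0]
184 [0, 0, 0, 0, 0, [-21, -8, 164], [-20, -13, 167], [-15, -13, 166], 0, 0]
```

Depth puts the bead at fixture x ≈ -18 mm, z ≈ 166 mm, y within ±13 mm, which matches the model. Approach, then push.

Request:
{"api": "apply_moves", "payload": {
  "rows": [
    {"x": -20,"y": 0,"z": 1,"rx": 0,"ry": 0,"rz": 0,"claw": 255},
    {"x": -45,"y": 0,"z": 1,"rx": 0,"ry": 0,"rz": 0,"claw": 255},
    {"x": -62,"y": 0,"z": 1,"rx": 0,"ry": 0,"rz": 0,"claw": 255},
    {"x": -70,"y": 0,"z": 1,"rx": 0,"ry": 0,"rz": 0,"claw": 255},
    {"x": -76,"y": 0,"z": 1,"rx": 0,"ry": 0,"rz": 0,"claw": 255},
    {"x": -82,"y": 0,"z": 1,"rx": 0,"ry": 0,"rz": 0,"claw": 255},
    {"x": -88,"y": 0,"z": 1,"rx": 0,"ry": 0,"rz": 0,"claw": 255},
    {"x": -94,"y": 0,"z": 1,"rx": 0,"ry": 0,"rz": 0,"claw": 255}
  ]
}}

```text
time_s: 7.42
position: [0.5779, -0.0743, 0.1444]
tcp_rot: [[-0.955, 0.298, -0.0], [0.298, 0.955, 0.0], [0.001, 0.0, -1.0]]
force: [-1.5, 0.4, 0.7]
opening: 0.005
grasp_force: 0.5
```

Request:
{"api": "apply_moves", "payload": {
  "rows": [
    {"x": -6,"y": 0,"z": 0,"rx": 0,"ry": 0,"rz": 0,"claw": 255},
    {"x": -12,"y": 0,"z": 0,"rx": 0,"ry": 0,"rz": 0,"claw": 255},
    {"x": -18,"y": 0,"z": 0,"rx": 0,"ry": 0,"rz": 0,"claw": 255},
    {"x": -24,"y": 0,"z": 0,"rx": 0,"ry": 0,"rz": 0,"claw": 255},
    {"x": -30,"y": 0,"z": 0,"rx": 0,"ry": 0,"rz": 0,"claw": 255}
  ]
}}

```text
time_s: 8.05
position: [0.6071, -0.0835, 0.1443]
tcp_rot: [[-0.955, 0.298, 0.0], [0.298, 0.955, -0.0], [-0.0, -0.0, -1.0]]
force: [-0.2, -0.2, 1.5]
opening: 0.003
grasp_force: 0.2
```

Request:
{"api": "apply_moves", "payload": {
  "rows": [
    {"x": -6,"y": 0,"z": 0,"rx": 0,"ry": 0,"rz": 0,"claw": 255},
    {"x": -12,"y": 0,"z": 0,"rx": 0,"ry": 0,"rz": 0,"claw": 255},
    {"x": -18,"y": 0,"z": 0,"rx": 0,"ry": 0,"rz": 0,"claw": 255},
    {"x": -24,"y": 0,"z": 0,"rx": 0,"ry": 0,"rz": 0,"claw": 255},
    {"x": -30,"y": 0,"z": 0,"rx": 0,"ry": 0,"rz": 0,"claw": 255},
    {"x": -36,"y": 0,"z": 0,"rx": 0,"ry": 0,"rz": 0,"claw": 255},
    {"x": -42,"y": 0,"z": 0,"rx": 0,"ry": 0,"rz": 0,"claw": 255},
    {"x": -46,"y": 0,"z": 0,"rx": 0,"ry": 0,"rz": 0,"claw": 255},
    {"x": -46,"y": 0,"z": 0,"rx": 0,"ry": 0,"rz": 0,"claw": 255}
  ]
}}

```text
time_s: 9.18
position: [0.6509, -0.0972, 0.1443]
tcp_rot: [[-0.955, 0.298, 0.0], [0.298, 0.955, -0.0], [-0.0, -0.0, -1.0]]
force: [0.3, -1.3, -1.5]
opening: 0.002
grasp_force: 0.0
```

```bash
python3 - <<'E'
from h import *
go(.058,0,.119)
p,d=capture('scene')
q=proj('scene',[O+(.058-.125*np.cos(a))*ex+[0,0,.064+.125*np.sin(a)] for a in(1.57,1.92)])
o=np.array([200,90]);cr=cv2.resize(p[90:270,200:400,::-1],None,fx=3,fy=3,interpolation=cv2.INTER_CUBIC)
for a in q:cv2.drawMarker(cr,tuple(int(t) for t in (a-o)*3+1),(255,0,255),0,12,1)
cv2.imwrite('pics/s6.png',cr)
E
```

```text
t 9.175 F [ 0.25 -1.25 -1.52] fix-frame tip [ 58.3  -0.4 119.3] open 0.0017303477554687144
move [0.3 0.4 0.3] rot/6 [-0.     0.004 -0.005]
```

View pics/s6.png

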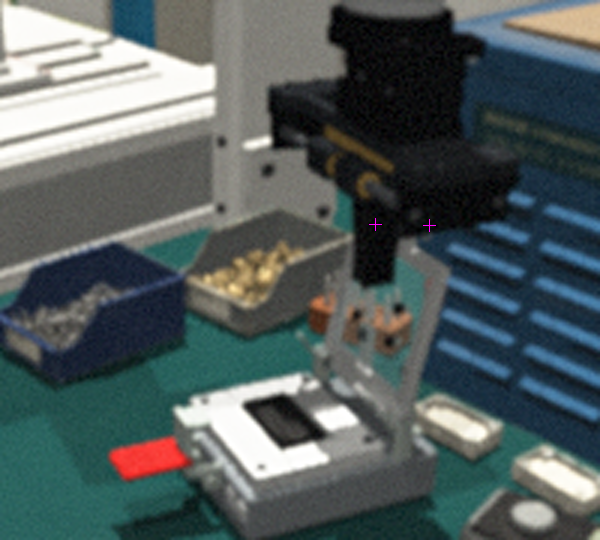

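The lid's side bar runs from (400,440) up to (440,250), behind the finger and past upright. I'll wait a moment, then retreat and rise.

Request:
{"api": "apply_moves", "payload": {
  "rows": [
    {"x": 0,"y": 0,"z": 0,"rx": 0,"ry": 0,"rz": 0,"claw": 255},
    {"x": 0,"y": 0,"z": 0,"rx": 0,"ry": 0,"rz": 0,"claw": 255},
    {"x": 15,"y": 0,"z": 0,"rx": 0,"ry": 0,"rz": 0,"claw": 255},
    {"x": 40,"y": 0,"z": 0,"rx": 0,"ry": 0,"rz": 0,"claw": 255},
    {"x": 70,"y": 0,"z": 0,"rx": 0,"ry": 0,"rz": 0,"claw": 255},
    {"x": 105,"y": 0,"z": -10,"rx": 0,"ry": 0,"rz": 0,"claw": 255},
    {"x": 140,"y": 0,"z": -30,"rx": 0,"ry": 0,"rz": 0,"claw": 255},
    {"x": 165,"y": 0,"z": -50,"rx": 0,"ry": 0,"rz": 0,"claw": 255},
    {"x": 170,"y": 0,"z": -60,"rx": 0,"ry": 0,"rz": 0,"claw": 255},
    {"x": 170,"y": 0,"z": -60,"rx": 0,"ry": 0,"rz": 0,"claw": 255}
  ]
}}

```text
time_s: 10.48
position: [0.4896, -0.0468, 0.2053]
tcp_rot: [[-0.955, 0.298, 0.003], [0.298, 0.955, -0.001], [-0.004, -0.0, -1.0]]
force: [0.4, 0.5, 0.0]
opening: 0.005
grasp_force: 0.0
```

```bash
python3 - <<'E'
from h import *
go(.058,0,.119)
p,d=capture('scene')
q=proj('scene',[O+(.058-.125*np.cos(a))*ex+[0,0,.064+.125*np.sin(a)] for a in(1.82,1.92)])
o=np.array([200,90]);cr=cv2.resize(p[90:270,200:400,::-1],None,fx=3,fy=3,interpolation=cv2.INTER_CUBIC)
for a in q:cv2.drawMarker(cr,tuple(int(t) for t in (a-o)*3+1),(255,0,255),0,8,1)
cv2.imwrite('pics/s7.png',cr)
f=np.c_[ex,ey,[0,0,1]].T
u,v=q[1].round().astype(int)
for dv in(-3,0,3):print([(f@(at_d('scene',u+k,v+dv,d[v+dv,u+k])-O)*1000).round().astype(int).tolist() for k in(-4,-2,0,2,4)])
E
```

```text
t 10.475 F [0.42 0.51 0.01] fix-frame tip [-110.7   -0.2  180.3] open 0.004898047297823268
move [-168.4    0.3   61.9] rot/6 [-0.001  0.034 -0.004]
[[98, 10, 184], [99, 5, 186], [158, 82, 149], [158, 74, 151], [161, 71, 152]]
[[95, 5, 180], [96, -1, 182], [98, -5, 184], [98, -12, 186], [159, 68, 146]]
[[92, 0, 176], [93, -6, 178], [96, -9, 179], [97, -14, 181], [161, 68, 139]]
```

View pics/s7.png

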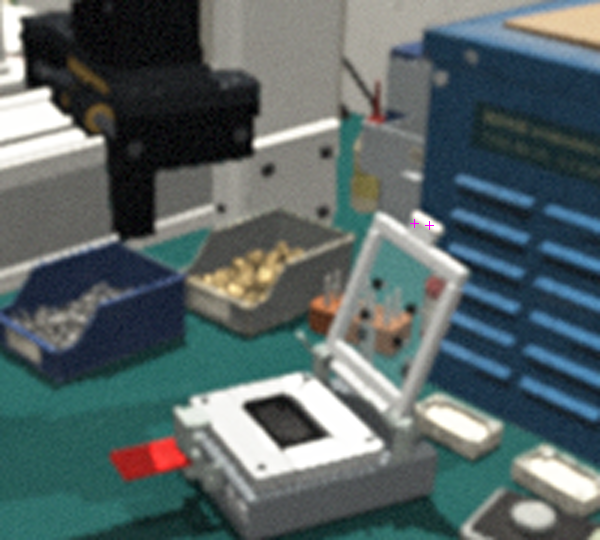

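The lid leans back with its bead at (428,225), right on the 1.92 rad mark; depth gives about 98 mm at the bead's face. The tab is back up, the housing is in its nest, and the arm is clear. Handing in.

```bash
python3 -c "
from rig import *
print(hand_in())"
```

```text
the job is handed in; nothing more can be done
None
```

The job is handed in, with no verdict shown: the tab was pressed (about 20 N at its stop), the lid popped up and now lies back on its stops at about 1.92 rad, the tab has sprung back, the housing is in its nest, and the arm is clear.

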